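Set the strain viewer's analyser to the limit clip

ROBOT

A 7-joint arm with a two-finger parallel gripper is mounted at the origin on the work surface. World frame = base frame: x ahead of the robot, y to its left, z up, the work surface at z = 0. Lengths are in mm, angles in degrees, forces in N, time in s.
With the tool pointing down it reaches from about 425 to 1025 mm from the base axis. Payload 3.6 kg.
Tool frame: the origin (TCP) lies midway between the tips of the shut fingers; the grasp point (between the pads) lies 19 mm behind it; z points along the fingers, y is the direction in which the jaws open and shut (so a half turn about z gives the same grasp; the last joint's range is limited). The gripper opens to 85 mm and grips with 20 to 120 N. Pads are 22 mm wide; open, the fingers measure 114 mm over their backs; the gripper's body (76 mm by 85 mm) begins 54 mm behind the grasp point. The pads swing forward as they close: fully open they stand 13 mm farther back than shut.
Start: joints at [64.486, 33.873, 2.773, 92.16, -1.908, 54.013, -1.931], TCP at [249.827, -680.6, 199.702] pointing down, gripper open.
Joint ranges: [-153.93, 153.93], [-27.13, 128.08], [-72.61, 78.16], [10.71, 143.7], [-87.88, 267.88], [4.46, 118.87], [-176.78, 176.78]. Speed limits (degrees/s): [147.25, 147.25, 180, 180, 180, 180, 180].

INTERFACE

Orientations are given as [roll, pitch, yaw] about the fixed x, y, z axes, in that order (R = Rz(yaw) Ry(pitch) Rx(roll)).
In Python, from cell import env, eyes, workorder gives the robot as it stands.
- The arm moves only by the tool apply_moves, never from a script. Its argument "increments" is a list that holds one entry, the list of rows, each a list of 7 numbers: the finger opening in mm, from 0 to 85.4, then the shift along the tool's x, y, z in mm, then the turn, a rotation vector about the tool's x, y, z in degrees. In form: [[[hand, dx, dy, dz, rx, ry, rz], ...]]. A call has 1 to 8 rows; each row shifts and turns the commanded pose from where the row before left it, along the tool's axes as they then stand; what a row does not reach is not made up. A row lasts 1/12 s, in which the tool goes at most 41.7 mm and 7.16 degrees, less where a joint would pass 70% of its speed; a pose out of reach is approached as far as the arm can. A call with a gripper value outside its range is refused whole. The fingers move at their own pace and stop on an object; "force" is the grip in N (left out, the last holds). Time passes only in rows, so rows that do not move let the fingers close. It gives the time, the measured TCP pose, the force and the opening at its end, in the units of the state.
- env.state(): the state, without advancing time (a new reading comes with each control period).
- eyes.capture(name): name is "scene" or "top" or "wrist"; returns a dict with "color" (384x512x3 uint8, blue, green, red), "fx", "fy", "cx", "cy" (pixels), "position" and "attitude" of the camera in the world; the wrist camera has in their place "tool_from_camera" (4x4, takes a point from camera to tool coordinates, whose origin is the TCP and whose axes are the flange's). Camera axes: x right, y up, looking along -z (the intrinsics and any distortion apply to the point x, -y, -z); pixel columns grow to the right and rows downward; lengths in mm; the calibration is good to about 2 mm. A picture is of the moment at which its call begins: read the wrist's pose just before it. There is no depth.
- workorder.hand_in(): hands the job in, once; it reports no verdict.
The state is a dict: "time": time; "joints": joint angles; "joint_velocities": joint speeds; "joint_torque": joint torques, N m; "ee_pos": TCP position; "ee_rot": TCP orientation; "wrist_force": force on the tool from outside, world axes, zero at the start; "torque": the same for the moment, N m; "finger_gap": finger opening in mm.
Only numpy, scipy, OpenCV 4.12 (cv2) and the standard library are available. Lean on these libraries where they do the work, as an engineer would, in place of code of your own. Each camera call takes 0.05 s, during which the arm holds its last target. There are 200 camera calls.

TASK

A fused-glass disc lies on the lamp of the strain viewer, ready to be checked for stress. Gently push the blue knob of the analyser lever with the fingertips, without gripping it: first all the way round to the zero stop, then back along the scale until the black pointer stands in line with the red limit clip, and leave it there. Do not shift the clip, the glass disc or the mug, tub and bottle standing around.

Things in the scene. Friction and masses are not known exactly. Their poses are not given: they have to be found in the camera images.
- viewer: Fixed grey bench strain viewer. Origin on the table under the middle of its head; +x to its back, -x to its front, +y to its left, z up. Lamp base x -118 to 152 mm, 236 mm wide, 55 mm high, white lamp window on top (58 mm high); column at x = 106 to 150 mm; level round head of radius 120 mm centred over the origin, top face 200 mm above the table, 14 mm thick; only ring and clip stand above it.
- scale_axis (a point): point on the vertical axis about which ring and clip turn, on the head's top face. The white scale round it has black lines every 5 degrees (longer every 10, longest every 30): 0 straight left (+y of the viewer), 90 at the front (-x), 180 straight right (-y)
- scale_zero (a point): the 0 line of the scale, 104 mm from the axis on the head's top face, on the viewer's +y side
- analyser (a joint): angle of the dark analyser ring (79 mm radius, 10 mm high) in rad: 0 = pointer on the 0 line, at the zero stop; grows anticlockwise seen from above, to the other stop at 3.14. Its flat lever is 12 mm wide, its top 7 mm above the face. Stop pins at both ends are 6 mm high, 84 mm from the axis. Friction-tight: about 2 N at the knob moves it, and it stays where it is left.
- knob (a point): middle of the upright blue knob on the lever: a round post 14 mm in diameter (17 mm at its head) with its axis vertical, 88 mm from the axis, rising from 7 to 49 mm above the head's face; this point is 28 mm above the face
- pointer_tip (a point): tip of the black pointer at the outer end of the lever, in line with the knob, 104 mm from the axis and 2 mm above the head's face
- clip (a joint): where the red limit clip sits on the scale, in rad on the same scale as the analyser (the pointer stands on the clip when both angles are equal). It is held by friction and must not be shifted.
- clip_tip (a point): tip of the red limit clip, 104 mm from the axis and 2 mm above the head's face; the clip, 14 mm wide, straddles the rim outside this point and reaches out to 126 mm from the axis and 4 mm above the face
- glass_disc: loose blue glass disc, 92 mm in diameter, 8 mm thick, lying on the lamp diffuser under the head; origin at the centre of its underside. Leave it.
- mug: white mug, 82 mm across, 95 mm high, standing beside the viewer; origin at the centre of its underside. Leave it.
- tub: open white and green tub of black hardener, 120 mm across the rim, 86 mm high, standing beside the viewer; origin at the centre of its underside. Leave it.
- varnish: amber bottle with black cap, 58 mm across, 165 mm high, standing beside the viewer; origin at the centre of its underside. Leave it.

How it is judged:
By the outcome, as a careful person would: the job done as asked, in the order asked, and still so for the second after the job is handed in, with the robot touching nothing.
It also fails if it takes over 64 s, if anything falls off the work surface, if the arm or the gripper's body presses on something with over 40 N, if the wrist force passes 120 N, or if a joint passes its speed limit or range.

## Working session

There is one attempt and no reset: what is moved stays moved. The work goes in short steps, Python scripts to look and compute and a tool call to move; the robot and the scene stay as the last step left them, time stands still between calls to the robot, and variables do not carry over. Pictures are saved under pics/ and viewed, about 8 in all and at most 12, crops included, and the job is handed in when it is done.

Besides the shell and the picture viewer there is one more tool, called by a JSON object that holds its "op" and its "data", one argument or row to a line. apply_moves: Moves the arm, as the interface text tells. Its arguments: {"type":"object","properties":{"increments":{"type":"array"},"force":{"type":"number"}},"required":["increments"]}

```bash
mkdir -p pics; cat > h.py <<'E'
import numpy as np, cv2, json
from cell import env, eyes, workorder
from scipy.spatial.transform import Rotation as R
def snap(n,f):
    s=env.state(); c=eyes.capture(n); cv2.imwrite(f'pics/{f}.png',c['color']); return s,c
E
python3 - <<'E'
from h import *
for n in('scene','top','wrist'):
    s,c=snap(n,n+'0')
    print({k:v for k,v in c.items() if k!='color'})
print(s)
a=[cv2.imread(f'pics/{n}0.png') for n in('scene','top')]
cv2.imwrite('pics/both.png',cv2.resize(np.hstack(a),(800,300)))
E
```

```text
{'fx': 410.3639965061671, 'fy': 410.3639965061671, 'cx': 254.56093940131495, 'cy': 190.94023578231395, 'position': array([1040.98675694, -493.42152039,  731.9360497 ]), 'attitude': array([50.51234434, -0.50505542, 39.62273581])}
{'fx': 427.55375240706576, 'fy': 427.55375240706576, 'cx': 257.57309311167495, 'cy': 200.82746160732367, 'position': array([ 482.73812209,   31.583713  , 1120.61223484]), 'attitude': array([  4.56160243,   1.33626697, -91.24737817])}
{'fx': 330.16849753129947, 'fy': 330.16849753129947, 'cx': 251.82776105142543, 'cy': 189.41857379423453, 'tool_from_camera': array([[-6.53054900e-04,  9.65426483e-01,  2.60674661e-01,
         6.49268202e+01],
       [ 9.99999671e-01,  5.04882407e-04,  6.35381427e-04,
         1.45919179e-01],
       [ 4.81804006e-04,  2.60674990e-01, -9.65426495e-01,
        -1.75320117e+02],
       [ 0.00000000e+00,  0.00000000e+00,  0.00000000e+00,
         1.00000000e+00]])}
{'time': 0.1, 'joints': array([64.48574215, 33.92056671,  2.76751808, 92.23109375, -1.90823498,
       54.01330551, -1.9314276 ]), 'joint_velocities': array([-0.05931762, -0.16271871,  0.05658433, -0.22287871, -0.0398616 ,
       -0.1012903 , -0.03734291]), 'joint_torque': array([ 5.12224171e-03, -5.49999368e+01,  1.55326221e+00, -1.98825610e+01,
        9.73417569e-03,  3.76181910e-03,  2.69922521e-05]), 'ee_pos': array([ 249.54964246, -679.80559372,  198.64075387]), 'ee_rot': array([-1.79881316e+02,  6.35748329e-03,  2.01610120e+01]), 'wrist_force': array([-0.37641463,  0.07311239, -0.57539874]), 'torque': array([ 0.04236513, -0.04143228, -0.03098026]), 'finger_gap': 85.76188955319827}
```

View pics/both.png

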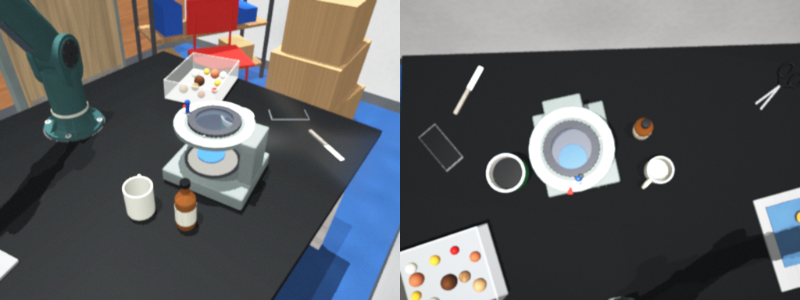

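The scene shows the viewer head in the middle, with its column facing away. The mug and bottle stand to its right (-y) and the tub to its left. In the top view the knob is near (577,178) and the red clip near (570,190). I'll enlarge the head.

```bash
python3 - <<'E'
import cv2,numpy as np
a=cv2.imread('pics/top0.png')[110:260,140:290]; b=cv2.imread('pics/scene0.png')[110:270,200:360]
cv2.imwrite('pics/c1.png',np.hstack([cv2.resize(a,(600,600),interpolation=3)]))
cv2.imwrite('pics/c2.png',np.hstack([cv2.resize(b,(600,600),interpolation=3)]))
E
```

```text
(no output)
```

View pics/c1.png

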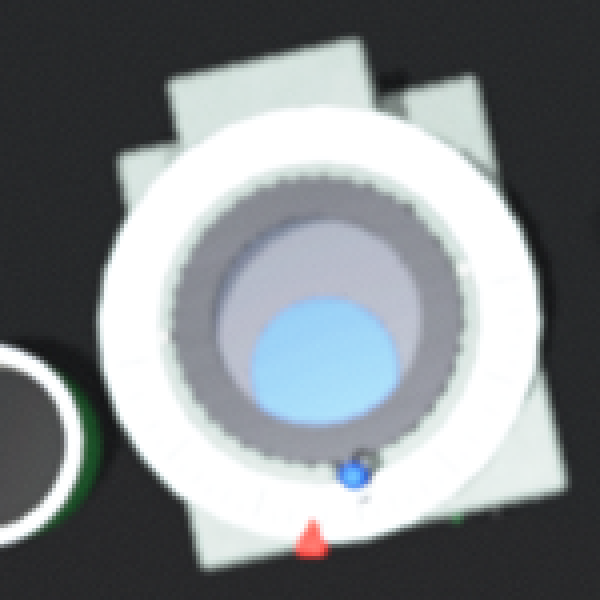

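View pics/c2.png

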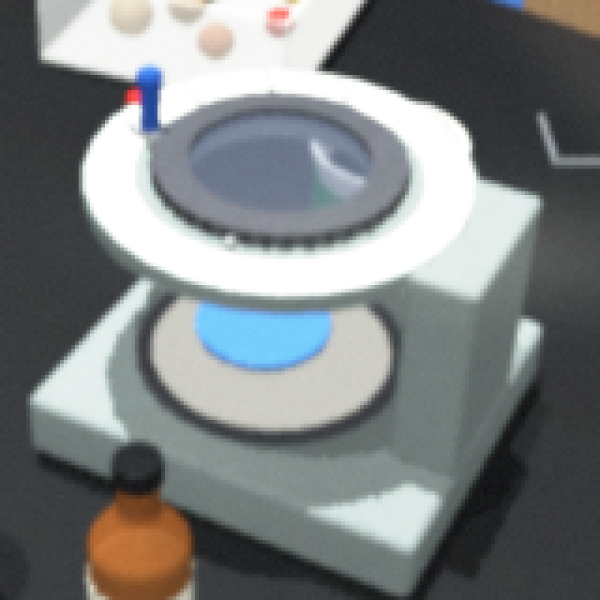

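```bash
cat >> h.py <<'E'
CAM={'scene':(410.364,254.561,190.940,[1040.987,-493.4215,731.936],[50.51234434,-0.50505542,39.62273581]),
'top':(427.55375,257.573,200.8275,[482.738,31.5837,1120.612],[4.56160243,1.33626697,-91.24737817])}
def proj(n,P):
    f,cx,cy,p,a=CAM[n]; q=(np.atleast_2d(P)-p)@R.from_euler('xyz',a,degrees=True).as_matrix()
    return np.c_[cx-f*q[:,0]/q[:,2], cy+f*q[:,1]/q[:,2]]
def ray(n,uv):
    f,cx,cy,p,a=CAM[n]; d=np.array([(uv[0]-cx)/f,-(uv[1]-cy)/f,-1]); return np.array(p),R.from_euler('xyz',a,degrees=True).as_matrix()@d
def tri(rays):
    A=0;b=0
    for p,d in rays:
        d=d/np.linalg.norm(d);M=np.eye(3)-np.outer(d,d);A=A+M;b=b+M@p
    return np.linalg.solve(A,b)
def atz(n,uv,z):
    p,d=ray(n,uv); return p+d*(z-p[2])/d[2]
E
python3 - <<'E'
from h import *
from scipy.optimize import least_squares
t=lambda x,y:(140+x/4,110+y/4); s=lambda x,y:(200+x/3.75,110+y/3.75)
ob=[('top',t(203,570),(-118,118,55)),('top',t(566,490),(-118,-118,55)),('top',t(478,75),(152,-118,55)),
('scene',s(32,403),(-118,-118,55)),('scene',s(413,545),(152,-118,55))]
def f(v):
    r=[]
    M=R.from_euler('z',v[2],degrees=True).as_matrix()
    for n,u,P in ob: r+=list(proj(n,M@np.array(P)+[v[0],v[1],0])[0]-u)
    a=np.linspace(0,2*np.pi,360)
    C=np.c_[v[0]+120*np.cos(a),v[1]+120*np.sin(a),0*a+200]
    q=proj('top',C); r+=list(np.r_[q[:,0].min(),q[:,0].max(),q[:,1].min(),q[:,1].max()]-np.r_[t(98,103)[0],t(542,0)[0],t(0,103)[1],t(0,543)[1]])
    q=proj('scene',C); r+=list(np.r_[q[:,0].min(),q[:,0].max(),q[:,1].min()]-np.r_[s(82,0)[0],s(475,0)[0],s(0,68)[1]])
    return r
o=least_squares(f,[500,100,12],loss='soft_l1'); print(o.x,np.round(f(o.x),1))
k=tri([ray('top',t(353,475)),ray('scene',s(149,75))]);print('knobhead',k)
c=atz('top',t(313,520),202); c2=atz('top',t(312,555),204);print(c,c2)
for P in(k,c,c2):
    d=P[:2]-o.x[:2];print(np.hypot(*d),(np.degrees(np.arctan2(d[1],d[0]))-o.x[2]-90)%360)
E
```

```text
[582.73429792 133.91601017  11.5777247 ] [-0.9 -0.   0.9 -1.1 -1.3 -1.5 -3.1 -1.9 -0.6  0.7 -0.2 -0.8 -0.5 -0.4
 -1.4 -0.6 -0.4]
knobhead [498.29502346 113.15797621 241.98159048]
[474.22336662 137.58827096 202.        ] [455.63485738 138.16168247 204.        ]
86.95336132077185 92.23363930414621
108.573052416519 76.48399340345128
127.1703326952239 76.50905929226005
```

{"op": "apply_moves", "data": {
  "increments": [
    [[36, 5, -5, -20, 0, 0, 0], [36, 10, -12, -20, 0, 0, 0], [36, 16, -20, -20, 0, 0, 0], [36, 16, -20, -20, 0, 0, 0], [36, 16, -20, -20, 0, 0, 0], [36, 16, -20, -20, 0, 0, 0], [36, 18, -24, 0, 0, 0, 0], [36, 18, -24, 0, 0, 0, 0]]
  ]
}}

```text
time: 0.82
ee_pos: [308.4, -504.5, 321.2]
ee_rot: [179.8, -0.0, 20.1]
wrist_force: [0.1, 0.4, -0.3]
finger_gap: 36.1
```

{"op": "apply_moves", "data": {
  "increments": [
    [[36, 18, -24, 0, 0, 0, 0], [36, 18, -24, 0, 0, 0, 0], [36, 18, -24, 0, 0, 0, 0], [36, 18, -24, 0, 0, 0, 0], [36, 18, -24, 0, 0, 0, 0], [36, 18, -24, 0, 0, 0, 0], [36, 18, -24, 0, 0, 0, 0], [36, 18, -24, 0, 0, 0, 0]]
  ]
}}

```text
time: 1.48
ee_pos: [376.7, -273.4, 319.6]
ee_rot: [-180.0, 0.0, 20.1]
wrist_force: [0.4, -0.4, 0.5]
finger_gap: 35.8
```

{"op": "apply_moves", "data": {
  "increments": [
    [[36, 18, -23, 0, 0, 0, 0], [36, 18, -23, 0, 0, 0, 0], [36, 18, -23, 0, 0, 0, 0], [36, 18, -23, 0, 0, 0, 0], [36, 18, -23, 0, 0, 0, 0], [36, 18, -23, 0, 0, 0, 0], [36, 18, -23, 0, 0, 0, 0], [36, 18, -23, 0, 0, 0, 0]]
  ]
}}

```text
time: 2.15
ee_pos: [448.5, -51.3, 319.6]
ee_rot: [180.0, 0.0, 20.2]
wrist_force: [0.2, -0.1, 0.7]
finger_gap: 35.9
```

{"op": "apply_moves", "data": {
  "increments": [
    [[36, 18, -23, 0, 0, 0, 0], [36, 18, -23, 0, 0, 0, 0], [36, 18, -23, 0, 0, 0, 0], [36, 18, -23, 0, 0, 0, 0], [36, 18, -23, 0, 0, 0, 0], [36, 14, -23, 0, 0, 0, 0], [36, 0, 0, 0, 0, 0, 0], [36, 0, 0, 0, 0, 0, 0]]
  ]
}}

```text
time: 2.82
ee_pos: [498.4, 114.5, 319.4]
ee_rot: [-180.0, 0.0, 20.4]
wrist_force: [-0.3, 0.1, -0.4]
finger_gap: 35.9
```

```bash
python3 - <<'E'
from h import *
s,c=snap('wrist','w1'); print(s['ee_pos'],s['ee_rot'],s['joints'],s['wrist_force'])
cv2.imwrite('pics/w1v.png',cv2.resize(c['color'],(800,600),interpolation=3))
json.dump([list(s['ee_pos']),list(s['ee_rot'])],open('w1.json','w'))
E
```

```text
[498.39632052 114.50864339 319.43753664] [-1.79966599e+02  2.97080874e-02  2.03820790e+01] [  3.01556592  12.09904193 -24.95545433 110.60505757   5.90950638
  58.56182924 -94.16187033] [-0.34147339  0.09880797 -0.44489183]
```

View pics/w1v.png

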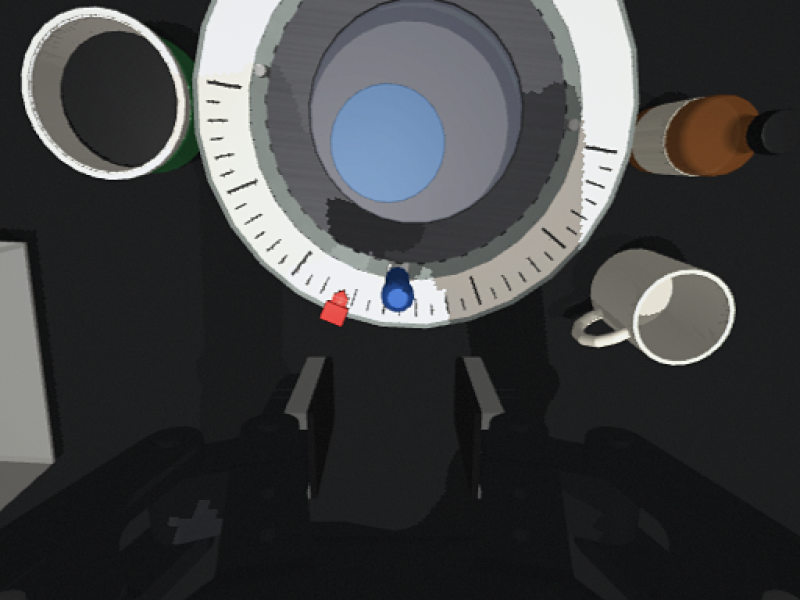

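The wrist view shows the scale clearly: the 0 line at (223,83), 180 at (600,148), the clip tip near (341,291) and the knob top near (398,298). The fingers are open below it.

```bash
cat >> h.py <<'E'
TC=np.array([[-6.53054900e-04,9.65426483e-01,2.60674661e-01,64.9268202],[9.99999671e-01,5.04882407e-04,6.35381427e-04,0.145919179],[4.81804006e-04,2.60674990e-01,-9.65426495e-01,-175.320117],[0,0,0,1]])
WF,WX,WY=330.1685,251.828,189.4186
def wplane(pose,uv,z):
    "pixel (512x384) in wrist image -> world point at height z"
    Rt=R.from_euler('xyz',pose[1],degrees=True).as_matrix()
    o=np.array(pose[0])+Rt@TC[:3,3]; d=Rt@TC[:3,:3]@np.array([(uv[0]-WX)/WF,-(uv[1]-WY)/WF,-1])
    return o+d*(z-o[2])/d[2]
def ang(P,v):
    d=np.asarray(P)[:2]-v[:2]; return np.hypot(*d),(np.degrees(np.arctan2(d[1],d[0]))-v[2]-90+180)%360-180
E
python3 - <<'E'
from h import *
from scipy.optimize import least_squares
p=json.load(open('w1.json')); g=lambda u,z=200:wplane(p,(u[0]*.64-.18,u[1]*.64-.18),z)
L={0:[(207,82),(241,87)],30:[(228,191),(257,180)],60:[(293,273),(313,252)],120:[(480,305),(472,276)],150:[(565,245),(544,229)],180:[(585,147),(617,151)]}
def f(v):
    r=[]
    for a,e in L.items():
        for u in e:
            rr,t=ang(g(u),v); r.append(rr*np.radians(t-a if a<170 else (t-a+180)%360-180))
    return r
o=least_squares(f,[582,134,11.6]); v=o.x; print(v,np.round(f(v),1))
print('radii',[[round(ang(g(u),v)[0],1) for u in e] for e in L.values()])
print('head edge',ang(g((516,307)),v),ang(g((637,100)),v),ang(g((192,100)),v))
for n,u,z in(('clip tip',(342,291),202),('clip out',(333,323),204),('knobtop',(398,298),249),('knobbase',(399,272),210)): print(n,g(u,z),ang(g(u,z),v))
json.dump(list(v),open('v.json','w'))
E
```

```text
[582.8768177  133.08062876  11.11767425] [ 0.4 -0.  -0.6 -0.3 -0.4  1.2 -0.9  0.3  0.7 -0.2 -0.4  0.3]
radii [[np.float64(112.9), np.float64(94.8)], [np.float64(112.2), np.float64(94.4)], [np.float64(111.8), np.float64(94.4)], [np.float64(112.8), np.float64(94.3)], [np.float64(111.2), np.float64(95.5)], [np.float64(94.1), np.float64(112.0)]]
head edge (np.float64(123.00271806055507), np.float64(128.78085931395606)) (np.float64(118.71390215283688), np.float64(-166.57597303247883)) (np.float64(120.68993266698483), np.float64(5.086675054696002))
clip tip [477.49035259 139.2356976  202.        ] (np.float64(105.56605468111091), np.float64(75.53977793385948))
clip out [457.66084496 137.89173478 204.        ] (np.float64(125.30836592274152), np.float64(76.68196316646572))
knobtop [496.88905488 111.77730686 249.        ] (np.float64(88.58739684291216), np.float64(92.79708102047152))
knobbase [501.41909762 112.57974037 210.        ] (np.float64(83.99789632498238), np.float64(93.00886970580689))
```

{"op": "apply_moves", "data": {
  "increments": [
    [[36, -1.7, 2, 0, 0, 0, 3.5], [36, 0, 0, 15, 0, 0, 3], [36, 0, 0, 20, 0, 0, 0], [36, 0, 0, 20, 0, 0, 0], [36, 0, 0, 0, 0, 0, 0], [36, 0, 0, 0, 0, 0, 0]]
  ]
}}

```text
time: 3.37
ee_pos: [496.8, 108.4, 264.0]
ee_rot: [180.0, 0.2, 13.5]
wrist_force: [0.0, 0.3, 0.5]
finger_gap: 36.0
```

```bash
python3 - <<'E'
from h import *
s,c=snap('wrist','w2'); print(s['ee_pos'],s['ee_rot'],s['wrist_force'])
cv2.imwrite('pics/w2v.png',cv2.resize(c['color'][100:384,120:400],(790,600),interpolation=3))
v=json.load(open('v.json')); print(ang(s['ee_pos'],v))
E
```

```text
[496.79385002 108.41818145 263.98181691] [1.79959945e+02 1.73060785e-01 1.35326588e+01] [0.00912242 0.30511676 0.47925662]
(np.float64(89.54615364110794), np.float64(94.86913488565756))
```

View pics/w2v.png

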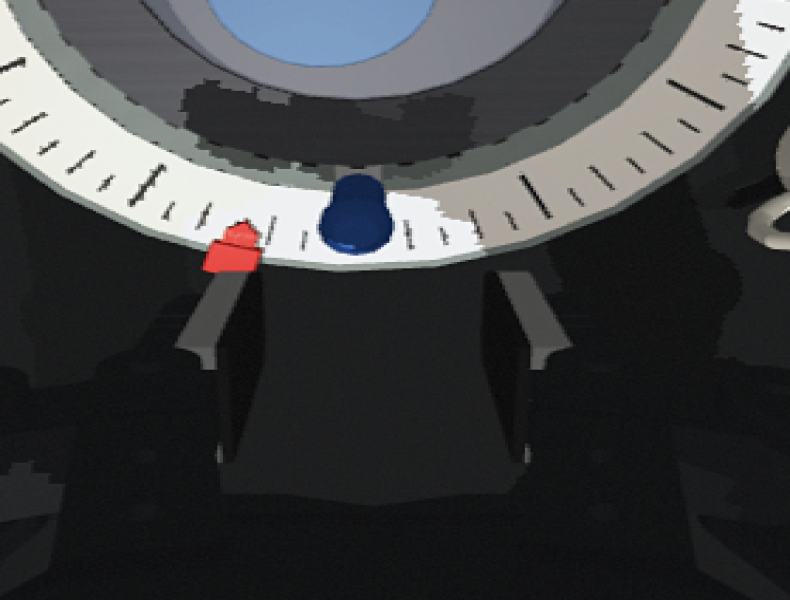

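The knob head sits at x≈356 and the gap between the pads is centred at ≈373, so the tool is about 3.5 mm off towards tool +y. I'll correct that and descend.

{"op": "apply_moves", "data": {
  "increments": [
    [[36, 1, -3.5, 0, 0, 0, 0], [36, 0, 0, 0, 0, 0, 0], [36, 0, 0, 12, 0, 0, 0], [36, 0, 0, 12, 0, 0, 0], [36, 0, 0, 12, 0, 0, 0], [36, 0, 0, 11, 0, 0, 0], [36, 0, 0, 0, 0, 0, 0], [36, 0, 0, 0, 0, 0, 0]]
  ]
}}

```text
time: 4.08
ee_pos: [497.8, 114.0, 217.7]
ee_rot: [-180.0, 0.0, 13.7]
wrist_force: [0.9, -0.4, 0.9]
finger_gap: 36.1
```

```bash
python3 - <<'E'
from h import *
s=env.state(); print(s['ee_pos'],s['ee_rot'],s['wrist_force'],ang(s['ee_pos'],json.load(open('v.json'))))
E
```

```text
[497.83442553 114.01602745 217.694859  ] [-1.79996377e+02  2.83273429e-02  1.36699902e+01] [ 0.850976   -0.37685182  0.86014747] (np.float64(87.15312667995292), np.float64(91.51785304439909))
```

{"op": "apply_moves", "data": {
  "increments": [
    [[36, 0.1, -4.6, 0, 0, 0, 3], [36, 0.1, -4.6, 0, 0, 0, 3], [36, 0.1, -4.6, 0, 0, 0, 3], [36, 0.1, -4.6, 0, 0, 0, 3], [36, 0.1, -4.6, 0, 0, 0, 3], [36, 0.1, -4.6, 0, 0, 0, 3], [36, 0.1, -4.6, 0, 0, 0, 3], [36, 0.1, -4.6, 0, 0, 0, 3]]
  ]
}}

```text
time: 4.75
ee_pos: [497.5, 151.1, 218.9]
ee_rot: [-179.9, -0.1, -10.5]
wrist_force: [-0.1, 0.0, 0.1]
finger_gap: 35.7
```

```bash
cat > st.py <<'E'
from h import *
s=env.state(); v=json.load(open('v.json')); print(s['ee_pos'].round(1),s['ee_rot'].round(1),s['wrist_force'].round(1),s['joints'].round(0),[round(float(x),1) for x in ang(s['ee_pos'],v)], 'yaw-angle',s['ee_rot'][2]+90-v[2])
E
python3 st.py
```

```text
[497.5 151.1 218.9] [-1.799e+02 -1.000e-01 -1.050e+01] [-0.1  0.   0.1] [  -8.   19.  -18.  117.    8.   46. -131.] [87.3, 67.0] yaw-angle 68.40163878387477
```

Joint 7 is running towards its -177° limit in this direction. I'll lift, turn the hand half round (same straddle), and continue with range to spare.

{"op": "apply_moves", "data": {
  "increments": [
    [[36, 0, 4, 0, 0, 0, 0], [36, 0, 4, -6, 0, 0, 0], [36, 0, 0, -20, 0, 0, 0], [36, 0, 0, -25, 0, 0, 0], [36, 0, 0, 0, 0, 0, -7], [36, 0, 0, 0, 0, 0, -7], [36, 0, 0, 0, 0, 0, -7], [36, 0, 0, 0, 0, 0, -7]]
  ]
}}

```text
time: 5.42
ee_pos: [495.5, 141.5, 269.8]
ee_rot: [180.0, -0.1, 18.0]
wrist_force: [1.3, -0.2, -0.7]
finger_gap: 35.8
```

{"op": "apply_moves", "data": {
  "increments": [
    [[36, 0, 0, 0, 0, 0, -7], [36, 0, 0, 0, 0, 0, -7], [36, 0, 0, 0, 0, 0, -7], [36, 0, 0, 0, 0, 0, -7], [36, 0, 0, 0, 0, 0, -7], [36, 0, 0, 0, 0, 0, -7], [36, 0, 0, 0, 0, 0, -7], [36, 0, 0, 0, 0, 0, -7]]
  ]
}}

```text
time: 6.08
ee_pos: [495.4, 141.4, 269.5]
ee_rot: [179.9, 0.0, 74.0]
wrist_force: [0.3, -0.1, 0.6]
finger_gap: 35.6
```

{"op": "apply_moves", "data": {
  "increments": [
    [[36, 0, 0, 0, 0, 0, -7], [36, 0, 0, 0, 0, 0, -7], [36, 0, 0, 0, 0, 0, -7], [36, 0, 0, 0, 0, 0, -7], [36, 0, 0, 0, 0, 0, -7], [36, 0, 0, 0, 0, 0, -7], [36, 0, 0, 0, 0, 0, -7], [36, 0, 0, 0, 0, 0, -7]]
  ]
}}

```text
time: 6.75
ee_pos: [495.5, 141.3, 269.4]
ee_rot: [-180.0, 0.1, 130.0]
wrist_force: [-0.3, -0.0, -0.1]
finger_gap: 35.9
```

{"op": "apply_moves", "data": {
  "increments": [
    [[36, 0, 0, 0, 0, 0, -7], [36, 0, 0, 0, 0, 0, -7], [36, 0, 0, 0, 0, 0, -7], [36, 0, 0, 0, 0, 0, -7], [36, 0, 0, 0, 0, 0, -7], [36, 0, 0, 0, 0, 0, -5], [36, 0, 0, 0, 0, 0, 0], [36, 0, 0, 0, 0, 0, 0]]
  ]
}}

```text
time: 7.42
ee_pos: [495.5, 141.6, 269.1]
ee_rot: [-180.0, 0.0, 169.5]
wrist_force: [-0.2, -0.3, 0.1]
finger_gap: 36.0
```

```bash
python3 st.py; python3 - <<'E'
from h import *
s,c=snap('wrist','w3')
json.dump([list(s['ee_pos']),list(s['ee_rot'])],open('w3.json','w'))
cv2.imwrite('pics/w3v.png',cv2.resize(c['color'],(800,600),interpolation=3))
E
```

```text
[495.5 141.6 269.1] [-180.     0.   169.5] [-0.2 -0.3  0.1] [ 23.  22. -57. 113.  22.  57.  35.] [87.8, 73.3] yaw-angle 248.36685421167758
```

View pics/w3v.png

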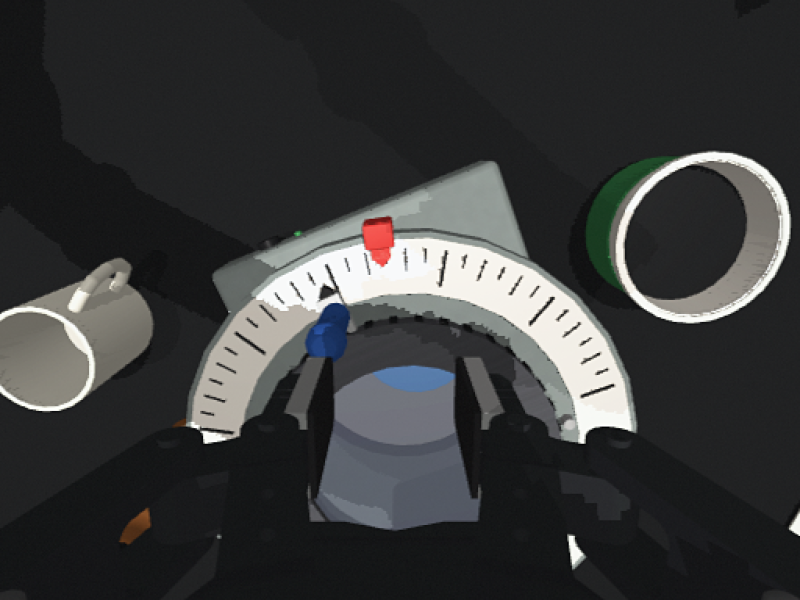

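The pointer tip is at (326,293), next to the 90 line, so it is still at about 92°. The knob was not moved, which means the open fingertips must have passed above it. The finger size in the picture also suggests that the tips sit well behind the TCP at this opening. I'll shut the fingers, whose tips define the TCP, and look again.

{"op": "apply_moves", "data": {
  "increments": [
    [[0, 0, 0, -15, 0, 0, 0], [0, 0, 0, -15, 0, 0, 0], [0, 0, 0, 0, 0, 0, 0], [0, 0, 0, 0, 0, 0, 0], [0, 0, 0, 0, 0, 0, 0], [0, 0, 0, 0, 0, 0, 0], [0, 0, 0, 0, 0, 0, 0], [0, 0, 0, 0, 0, 0, 0]]
  ],
  "force": 20
}}

```text
time: 8.13
ee_pos: [494.9, 142.4, 298.1]
ee_rot: [-180.0, -0.1, 169.7]
wrist_force: [-0.4, -0.0, 0.3]
finger_gap: -0.1
```

```bash
python3 st.py; python3 - <<'E'
from h import *
s,c=snap('wrist','w4')
cv2.imwrite('pics/w4v.png',cv2.resize(c['color'],(800,600),interpolation=3))
snap('scene','s4')
b=cv2.imread('pics/s4.png')[20:250,150:400]
cv2.imwrite('pics/s4v.png',np.hstack([cv2.resize(b,(500,460),interpolation=3),c['color'][150:380:,100:400]]) if 0 else cv2.resize(b,(500,460),interpolation=3))
a=cv2.imread('pics/w4v.png')[150:600,200:600]; bb=cv2.resize(b,(400,368)); bb=cv2.copyMakeBorder(bb,0,450-368,0,0,0)
cv2.imwrite('pics/w4m.png',np.hstack([a,bb]))
E
```

```text
[494.9 142.4 298.1] [-1.800e+02 -1.000e-01  1.697e+02] [-0.4 -0.   0.3] [ 25.  20. -59. 111.  20.  60.  37.] [88.5, 72.9] yaw-angle 248.54301555473748
```

View pics/w4m.png

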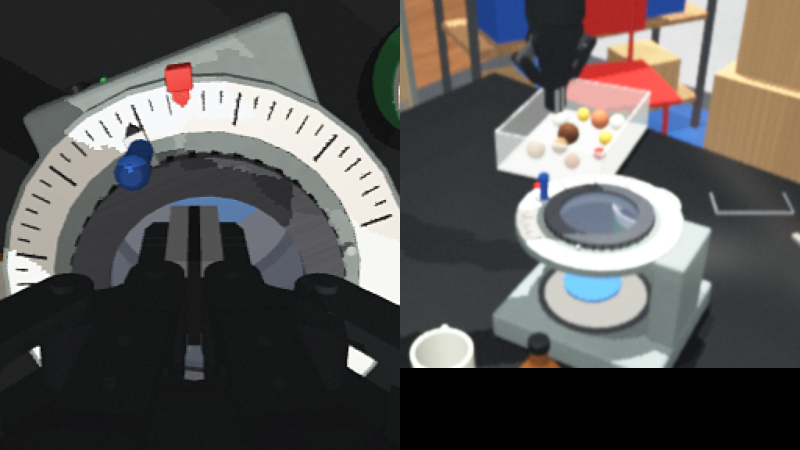

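The wrist view has the shut fingertips at about (395,357). The scene view shows the tip near crop (555,110), well above the knob head at (544,177). I'll check that against the projected TCP.

```bash
python3 - <<'E'
from h import *
for z in(298,310,320,330,340): print(z,proj('scene',[494.9,142.4,z]).round(1))
print('knob top obs', (150+(544-400)*.625,20+177*.625),'model',proj('scene',[496.9,112,249]))
b=cv2.imread('pics/s4.png')[60:150,215:285]
cv2.imwrite('pics/s4c.png',cv2.resize(b,(466,600),interpolation=3))
E
```

```text
298 [[246.1 102.8]]
310 [[246.1  97.9]]
320 [[246.1  93.8]]
330 [[246.1  89.6]]
340 [[246.   85.3]]
knob top obs (240.0, 130.625) model [[238.20556147 127.39461753]]
```

View pics/s4c.png

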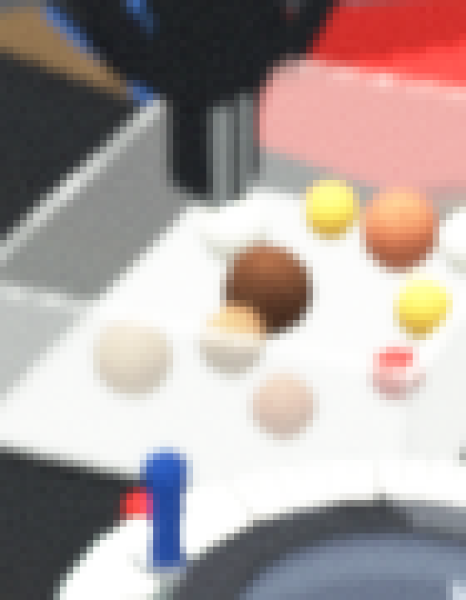

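The scene camera puts the shut fingertips at z≈330 while the reported TCP is at 298. The fingers therefore end about 32 mm short of the stated TCP, which agrees with the wrist image. I'll reopen, go over the knob and descend deeper to allow for it, to TCP z≈190.

{"op": "apply_moves", "data": {
  "increments": [
    [[36, -1.9, -7.3, 0, 0, 0, 0], [36, -1.9, -7.3, 0, 0, 0, 0], [36, -1.9, -7.3, 0, 0, 0, 0], [36, -1.8, -7.3, 0, 0, 0, 0], [36, 0, 0, 0, 0, 0, -6], [36, 0, 0, 0, 0, 0, -6], [36, 0, 0, 0, 0, 0, -6], [36, 0, 0, 0, 0, 0, -6]]
  ]
}}

```text
time: 8.9
ee_pos: [497.6, 111.3, 298.7]
ee_rot: [-180.0, -0.0, -166.1]
wrist_force: [-0.6, 0.3, -0.8]
finger_gap: 35.9
```

{"op": "apply_moves", "data": {
  "increments": [
    [[36, 0, 0, 10, 0, 0, 0], [36, 0, 0, 10, 0, 0, 0], [36, 0, 0, 10, 0, 0, 0], [36, 0, 0, 0, 0, 0, 0], [36, 0, 0, 0, 0, 0, 0]]
  ]
}}

```text
time: 9.32
ee_pos: [496.6, 112.1, 267.5]
ee_rot: [-180.0, -0.1, -166.4]
wrist_force: [0.4, -0.0, 1.3]
finger_gap: 36.1
```

```bash
python3 st.py; cat > look.py <<'E'
from h import *
import sys
def blobs(img,pose,v,pr=True):
    h=cv2.cvtColor(img,cv2.COLOR_BGR2HSV)
    out={}
    for n,lo,hi in(('blue',(108,120,60),(128,255,255)),('red',(0,150,120),(8,255,255))):
        m=cv2.inRange(h,lo,hi); k,l,st,ce=cv2.connectedComponentsWithStats(m)
        i=1+np.argmax(st[1:,4]); ys,xs=np.where(l==i); out[n]=(st[i],ce[i],xs,ys)
        print(n,st[i],ce[i].round(1))
    return out
if __name__=='__main__':
    v=json.load(open('v.json')); s,c=snap('wrist',sys.argv[1]); pose=[s['ee_pos'],s['ee_rot']]
    json.dump([list(pose[0]),list(pose[1])],open(sys.argv[1]+'.json','w'))
    o=blobs(c['color'],pose,v)
    # lowest rows of blue = inner side (knob top, tool x outward is image up)
    st,ce,xs,ys=o['blue']; y1=ys.max(); w=max(xs[ys==y].max()-xs[ys==y].min()+1 for y in range(y1-12,y1+1)); 
    head=(xs[ys>y1-w].mean(),y1-w/2+.5); P=wplane(pose,head,245); print('knob head',head,w,P,ang(P,v))
    Rt=R.from_euler('xyz',pose[1],degrees=True).as_matrix(); print('knob in tool',Rt.T@(P-pose[0]))
    st,ce,xs,ys=o['red']; y1=ys.max(); tip=(xs[ys>=y1-1].mean(),y1); top=(xs[ys<=ys.min()+4].mean(),ys.min()+2)
    print('clip tip',ang(wplane(pose,tip,202),v),'out',ang(wplane(pose,top,204),v),'centroid',ang(wplane(pose,ce,203),v))
E
python3 look.py w5
```

```text
[496.6 112.1 267.5] [-1.800e+02 -1.000e-01 -1.664e+02] [ 0.4 -0.   1.3] [ 30.  24. -64. 114.  25.  58.  58.] [88.8, 92.6] yaw-angle -87.49572285079131
blue [239 187  27  37 748] [252.1 206.3]
red [289 148  21  30 417] [297.8 161.4]
knob head (np.float64(252.04651162790697), np.float64(210.0)) 27 [498.4072552 112.6476538 245.       ] (np.float64(86.90577343376353), np.float64(92.48081161101322))
knob in tool [-1.95653312  0.14486951 22.5386474 ]
clip tip (np.float64(103.21450725841515), np.float64(75.03886435929243)) out (np.float64(123.41227673669925), np.float64(77.14203528410536)) centroid (np.float64(115.49160763150941), np.float64(75.54291727077634))
```

{"op": "apply_moves", "data": {
  "increments": [
    [[36, 0, 0, 12, 0, 0, 0], [36, 0, 0, 12, 0, 0, 0], [36, 0, 0, 12, 0, 0, 0], [36, 0, 0, 12, 0, 0, 0], [36, 0, 0, 10, 0, 0, 0], [36, 0, 0, 10, 0, 0, 0], [36, 0, 0, 9, 0, 0, 0], [36, 0, 0, 0, 0, 0, 0]]
  ]
}}

```text
time: 10.03
ee_pos: [496.1, 111.9, 189.6]
ee_rot: [180.0, -0.2, -166.3]
wrist_force: [-0.2, -0.7, -1.0]
finger_gap: 36.2
```

```bash
python3 st.py; python3 - <<'E'
from h import *
snap('scene','s6')
b=cv2.imread('pics/s6.png')[80:180,200:300]
cv2.imwrite('pics/s6c.png',cv2.resize(b,(600,600),interpolation=3))
E
```

```text
[496.1 111.9 189.6] [ 180.    -0.2 -166.3] [-0.2 -0.7 -1. ] [ 25.  29. -58. 119.  33.  50.  52.] [89.3, 92.6] yaw-angle -87.43868125649956
```

View pics/s6c.png

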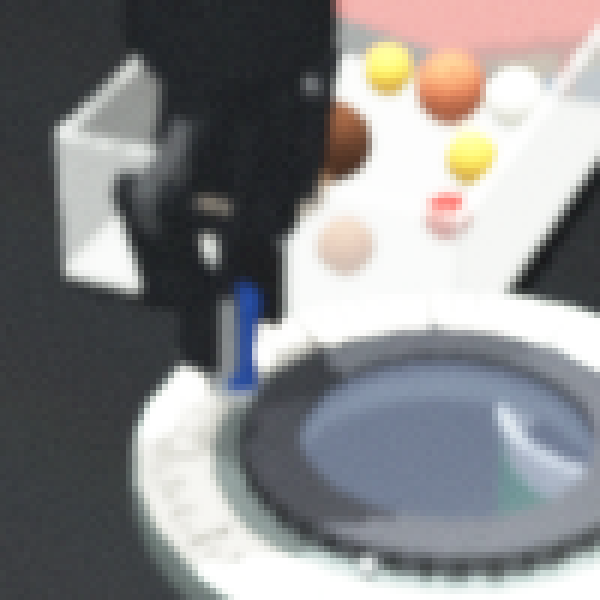

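The fingers now straddle the knob, with their tips just above the face and no contact force. I'll push clockwise towards zero.

{"op": "apply_moves", "data": {
  "increments": [
    [[36, -0.1, 4.6, 0, 0, 0, 3], [36, -0.1, 4.6, 0, 0, 0, 3], [36, -0.1, 4.6, 0, 0, 0, 3], [36, -0.1, 4.6, 0, 0, 0, 3], [36, -0.1, 4.6, 0, 0, 0, 3], [36, -0.1, 4.6, 0, 0, 0, 3], [36, -0.1, 4.6, 0, 0, 0, 3], [36, -0.1, 4.6, 0, 0, 0, 3]]
  ]
}}

```text
time: 10.75
ee_pos: [496.6, 148.0, 192.0]
ee_rot: [-179.9, 0.1, 169.5]
wrist_force: [0.5, -2.6, -1.3]
finger_gap: 35.7
```

```bash
python3 st.py; python3 look.py w6
```

```text
[496.6 148.  192. ] [-1.799e+02  1.000e-01  1.695e+02] [ 0.5 -2.6 -1.3] [ 17.  27. -51. 118.  29.  48.  28.] [87.6, 69.0] yaw-angle 248.35317057662158
blue [ 207  222   39   67 1997] [226.9 257.1]
red [210 160  30  41 868] [224.9 177.3]
knob head (np.float64(225.60480530240264), np.float64(270.5)) 36 [497.2154574  137.10031191 245.        ] (np.float64(85.75562081466227), np.float64(76.1956761914654))
knob in tool [ -2.64745144 -10.740598   -52.9399589 ]
clip tip (np.float64(102.98056950722291), np.float64(75.83255867694248)) out (np.float64(123.37467015508736), np.float64(74.68013325296647)) centroid (np.float64(115.45923477170598), np.float64(75.68549999228031))
```

{"op": "apply_moves", "data": {
  "increments": [
    [[36, -0.1, 4.6, 0, 0, 0, 3], [36, -0.1, 4.6, 0, 0, 0, 3], [36, -0.1, 4.6, 0, 0, 0, 3], [36, -0.1, 4.6, 0, 0, 0, 3], [36, -0.1, 4.6, 0, 0, 0, 3], [36, -0.1, 4.6, 0, 0, 0, 3], [36, -0.1, 4.6, 0, 0, 0, 3], [36, -0.1, 4.6, 0, 0, 0, 3]]
  ]
}}

```text
time: 11.47
ee_pos: [509.6, 182.1, 192.0]
ee_rot: [-179.9, 0.0, 145.6]
wrist_force: [-1.2, -1.4, 1.6]
finger_gap: 35.9
```

{"op": "apply_moves", "data": {
  "increments": [
    [[36, -0.1, 4.6, 0, 0, 0, 3], [36, -0.1, 4.6, 0, 0, 0, 3], [36, -0.1, 4.6, 0, 0, 0, 3], [36, -0.1, 4.6, 0, 0, 0, 3], [36, -0.1, 4.6, 0, 0, 0, 3], [36, -0.1, 4.6, 0, 0, 0, 3], [36, -0.1, 4.6, 0, 0, 0, 3], [36, -0.1, 4.6, 0, 0, 0, 3]]
  ]
}}

```text
time: 12.13
ee_pos: [535.5, 207.9, 191.9]
ee_rot: [-179.9, 0.0, 121.6]
wrist_force: [-2.6, -1.0, 0.7]
finger_gap: 35.8
```

```bash
python3 st.py; python3 look.py w7
```

```text
[535.5 207.9 191.9] [-179.9    0.   121.6] [-2.6 -1.   0.7] [  2.  28. -37. 111.  22.  49. -16.] [88.6, 21.2] yaw-angle 200.46250085395505
blue [ 207  222   39   67 1980] [227.  257.5]
red [ 61 249  39  32 685] [ 79.4 266.7]
knob head (np.float64(225.6636288318144), np.float64(270.5)) 36 [527.7907851 200.1574255 245.       ] (np.float64(86.79727903441734), np.float64(28.2764753241552))
knob in tool [ -2.59172978 -10.70744918 -53.04089035]
clip tip (np.float64(107.56193318737121), np.float64(78.92104493431754)) out (np.float64(123.22173246216167), np.float64(72.99084032476199)) centroid (np.float64(116.09685969407775), np.float64(76.3870678039292))
```

{"op": "apply_moves", "data": {
  "increments": [
    [[36, -0.1, 4.6, 0, 0, 0, 3], [36, -0.1, 4.6, 0, 0, 0, 3], [36, -0.1, 4.6, 0, 0, 0, 3], [36, -0.1, 4.6, 0, 0, 0, 3], [36, -0.1, 4.6, 0, 0, 0, 3], [36, -0.1, 4.6, 0, 0, 0, 3], [36, -0.1, 4.6, 0, 0, 0, 3], [36, 0, 3.1, 0, 0, 0, 2]]
  ]
}}

```text
time: 12.85
ee_pos: [568.3, 220.9, 191.8]
ee_rot: [-179.9, -0.0, 98.7]
wrist_force: [-2.7, -0.5, 0.6]
finger_gap: 36.1
```

{"op": "apply_moves", "data": {
  "increments": [
    [[36, 0, 1.5, 0, 0, 0, 1], [36, 0, 1.5, 0, 0, 0, 1], [36, 0, 1.5, 0, 0, 0, 1], [36, 0, 1.5, 0, 0, 0, 1], [36, 0, 0.8, 0, 0, 0, 0], [36, 0, 0, 0, 0, 0, 0]]
  ]
}}

```text
time: 13.35
ee_pos: [575.9, 222.1, 191.9]
ee_rot: [180.0, -0.1, 94.7]
wrist_force: [-1.2, 1.8, -0.0]
finger_gap: 35.9
```

```bash
python3 st.py; python3 look.py w8
```

```text
[575.9 222.1 191.9] [ 1.80e+02 -1.00e-01  9.47e+01] [-1.2  1.8 -0. ] [ -4.  29. -30. 106.  18.  50. -38.] [89.3, -6.6] yaw-angle 173.57769977012478
blue [ 207  223   39   67 1999] [226.9 257.9]
red [ 76 348   1   1   1] [ 76. 348.]
knob head (np.float64(225.50623441396507), np.float64(271.5)) 36 [565.40284192 218.16082436 245.        ] (np.float64(86.8560850672213), np.float64(0.4884773203007171))
knob in tool [ -2.98355869 -10.77155463 -53.15666367]
clip tip (np.float64(105.01323648032655), np.float64(77.0659913674441)) out (np.float64(103.98392375095544), np.float64(76.82419582614818)) centroid (np.float64(104.48495656575598), np.float64(76.55802966035037))
```

{"op": "apply_moves", "data": {
  "increments": [
    [[36, 0, 0.8, 0, 0, 0, 0.5], [36, 0, 0.8, 0, 0, 0, 0.5], [36, 0, 0, 0, 0, 0, 0]]
  ]
}}

```text
time: 13.65
ee_pos: [577.4, 221.9, 191.7]
ee_rot: [180.0, -0.0, 93.6]
wrist_force: [-2.9, 1.2, 1.2]
finger_gap: 36.2
```

{"op": "apply_moves", "data": {
  "increments": [
    [[36, 0, 0.8, 0, 0, 0, 0], [36, 0, 0.8, 0, 0, 0, 0], [36, 0, 0, 0, 0, 0, 0]]
  ]
}}

```text
time: 13.9
ee_pos: [577.4, 221.8, 191.6]
ee_rot: [-179.8, 0.0, 93.7]
wrist_force: [-6.0, 1.3, 2.7]
finger_gap: 35.7
```

```bash
python3 st.py; python3 look.py w9
```

```text
[577.4 221.8 191.6] [-179.8    0.    93.7] [-6.   1.3  2.7] [ -4.  29. -29. 106.  18.  50. -39.] [88.9, -7.6] yaw-angle 172.56750485678086
blue [ 207  222   38   67 1997] [226.7 257.2]
red [ 76 350   1   1   1] [ 76. 350.]
knob head (np.float64(225.25785123966944), np.float64(270.5)) 36 [566.91823463 218.71111467 245.        ] (np.float64(87.1048591705112), np.float64(-0.5608167619776339))
knob in tool [ -2.41214899 -10.8448814  -53.36600296]
clip tip (np.float64(105.19077030424828), np.float64(77.16044173758331)) out (np.float64(104.14387320070159), np.float64(76.92032067742889)) centroid (np.float64(104.63917683405995), np.float64(76.65144393964658))
```

Force rose from 3 to 6 N with the knob standing still at -0.5°±1°: that is the zero stop. One more small confirming press, then back the other way.

{"op": "apply_moves", "data": {
  "increments": [
    [[36, 0, 0.8, 0, 0, 0, 0], [36, 0, 0, 0, 0, 0, 0]]
  ]
}}

```text
time: 14.12
ee_pos: [577.4, 221.8, 191.6]
ee_rot: [-179.7, 0.0, 93.7]
wrist_force: [-6.9, 0.3, 4.4]
finger_gap: 35.9
```

{"op": "apply_moves", "data": {
  "increments": [
    [[36, 0, -3, 0, 0, 0, 0], [36, -0.1, -4.6, 0, 0, 0, -3], [36, -0.1, -4.6, 0, 0, 0, -3], [36, -0.1, -4.6, 0, 0, 0, -3], [36, -0.1, -4.6, 0, 0, 0, -3], [36, -0.1, -4.6, 0, 0, 0, -3], [36, -0.1, -4.6, 0, 0, 0, -3], [36, -0.1, -4.6, 0, 0, 0, -3]]
  ]
}}

```text
time: 14.78
ee_pos: [548.5, 212.8, 191.8]
ee_rot: [179.7, 0.1, 114.7]
wrist_force: [1.4, 1.6, -2.7]
finger_gap: 35.9
```

{"op": "apply_moves", "data": {
  "increments": [
    [[36, -0.1, -4.6, 0, 0, 0, -3], [36, -0.1, -4.6, 0, 0, 0, -3], [36, -0.1, -4.6, 0, 0, 0, -3], [36, -0.1, -4.6, 0, 0, 0, -3], [36, -0.1, -4.6, 0, 0, 0, -3], [36, -0.1, -4.6, 0, 0, 0, -3], [36, -0.1, -4.6, 0, 0, 0, -3], [36, -0.1, -4.6, 0, 0, 0, -3]]
  ]
}}

```text
time: 15.45
ee_pos: [519.1, 191.5, 191.9]
ee_rot: [179.8, 0.2, 138.8]
wrist_force: [2.0, 0.7, -1.9]
finger_gap: 36.2
```

```bash
python3 st.py; python3 look.py w10
```

```text
[519.1 191.5 191.9] [179.8   0.2 138.8] [ 2.   0.7 -1.9] [  6.  27. -42. 114.  25.  48.  -1.] [86.5, 36.4] yaw-angle 217.63417173397426
blue [ 259  219   38   66 1988] [276.5 253.7]
red [ 92 200  39  38 794] [111.9 220. ]
knob head (np.float64(277.88578274760386), np.float64(266.0)) 37 [526.29055353 199.14556081 245.        ] (np.float64(86.98609394461847), np.float64(29.463205873401705))
knob in tool [ -0.54670653  10.7062007  -53.06024261]
clip tip (np.float64(104.58980774779549), np.float64(77.38376527275545)) out (np.float64(123.67070684929702), np.float64(73.0443453620581)) centroid (np.float64(115.64428464267681), np.float64(76.12017067382408))
```

{"op": "apply_moves", "data": {
  "increments": [
    [[36, 0, -4.6, 0, 0, 0, -3], [36, 0, -4.6, 0, 0, 0, -3], [36, -0.1, -4.6, 0, 0, 0, -3], [36, -0.1, -4.6, 0, 0, 0, -3], [36, -0.1, -4.6, 0, 0, 0, -3], [36, -0.1, -4.6, 0, 0, 0, -3], [36, -0.1, -4.6, 0, 0, 0, -3], [36, -0.1, -4.6, 0, 0, 0, -3]]
  ]
}}

```text
time: 16.17
ee_pos: [500.8, 160.5, 192.2]
ee_rot: [179.8, 0.2, 162.7]
wrist_force: [2.3, 2.0, -0.2]
finger_gap: 36.2
```

{"op": "apply_moves", "data": {
  "increments": [
    [[36, 0, -4.6, 0, 0, 0, -3], [36, 0, -4.6, 0, 0, 0, -3], [36, -0.1, -4.6, 0, 0, 0, -3], [36, -0.1, -4.6, 0, 0, 0, -3], [36, 0, -3, 0, 0, 0, -2], [36, 0, 0, 0, 0, 0, 0]]
  ]
}}

```text
time: 16.67
ee_pos: [496.0, 138.8, 192.0]
ee_rot: [179.9, 0.2, 176.5]
wrist_force: [0.2, 1.1, 0.3]
finger_gap: 36.0
```

```bash
python3 st.py; python3 look.py w11; python3 -c "
import cv2;a=cv2.imread('pics/w11.png')[120:280,160:373];cv2.imwrite('pics/w11c.png',cv2.resize(a,(798,600),interpolation=3))"
```

```text
[496.  138.8 192. ] [179.9   0.2 176.5] [0.2 1.1 0.3] [ 19.  28. -53. 118.  30.  49.  35.] [87.1, 75.1] yaw-angle 255.4175381285954
blue [ 258  221   39   67 2014] [276.4 256. ]
red [236 158  28  41 870] [250.1 174.7]
knob head (np.float64(277.6225328947368), np.float64(269.5)) 36 [498.61148277 149.23180482 245.        ] (np.float64(85.79922586806795), np.float64(68.03201111760964))
knob in tool [ -2.16515049  10.63465155 -53.00344082]
clip tip (np.float64(102.79872819359788), np.float64(75.62878720271314)) out (np.float64(123.23477953442317), np.float64(75.456394080151)) centroid (np.float64(115.49042920546377), np.float64(75.62456762419217))
```

View pics/w11c.png

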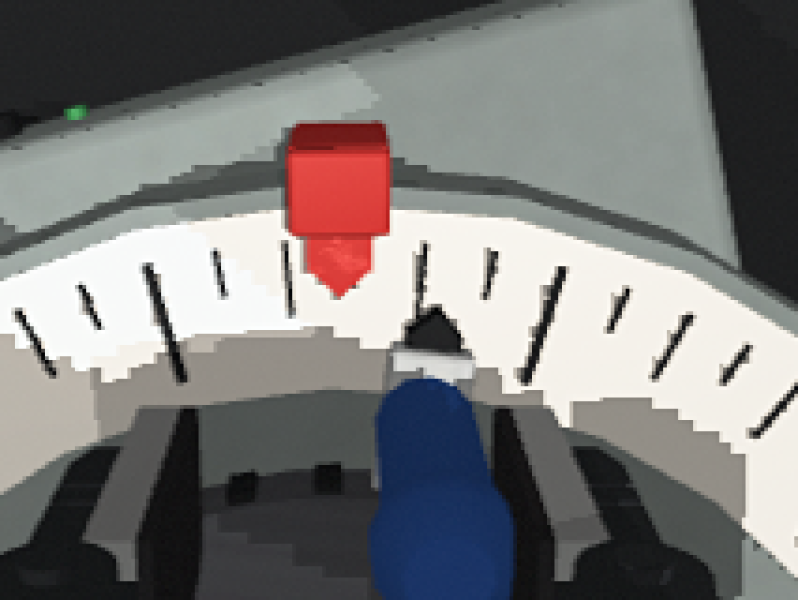

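The pointer tip is at (433,307), just short of the 70 line. The clip tip is at (339,295), between the 70 and 80 lines. I'll measure both against the scale lines.

```bash
python3 - <<'E'
from h import *
p=json.load(open('w11.json')); v=json.load(open('v.json'))
g=lambda x,y,z:[round(float(q),2) for q in ang(wplane(p,(160+x*213/798-.4,120+y*160/600-.4),z),v)]
for n,x,y,z in(('pointer',433,306,202),('clip tip',339,297,202),('clip tip base',338,240,204),('clip outer top',338,150,204),('80a',287,243,200),('80b',291,316,200),('70a',425,245,200),('70b',418,308,200),('90a',148,266,200),('90b',183,381,200),('60a',562,268,200),('60b',525,381,200)): print(n,g(x,y,z))
E
```

```text
pointer [101.83, 68.26]
clip tip [102.36, 75.66]
clip tip base [111.06, 75.7]
clip outer top [123.44, 75.66]
80a [109.89, 79.43]
80b [99.21, 79.61]
70a [109.93, 69.38]
70b [100.69, 69.3]
90a [109.74, 89.78]
90b [92.06, 89.83]
60a [110.37, 59.19]
60b [92.92, 58.99]
```

{"op": "apply_moves", "data": {
  "increments": [
    [[36, 0, -3.1, 0, 0, 0, -2], [36, 0, -3.1, 0, 0, 0, -2], [36, 0, -2.3, 0, 0, 0, -1.5], [36, 0, -1, 0, 0, 0, -0.6], [36, 0, 0, 0, 0, 0, 0], [36, 0, 0, 0, 0, 0, 0]]
  ]
}}

```text
time: 17.22
ee_pos: [494.3, 130.1, 191.8]
ee_rot: [180.0, 0.0, -177.3]
wrist_force: [1.4, 0.9, 0.4]
finger_gap: 36.3
```

```bash
python3 st.py; python3 look.py w12; cat > ptr.py <<'E'
# pointer tip: dark blob between blue knob and red clip; topmost dark pixels
from h import *
import sys
n=sys.argv[1]; img=cv2.imread(f'pics/{n}.png'); p=json.load(open(n+'.json')); v=json.load(open('v.json'))
sub=cv2.resize(img,None,fx=4,fy=4,interpolation=cv2.INTER_CUBIC)
def q(u,z): return [round(float(t),2) for t in ang(wplane(p,((u[0]+.5)/4-.5,(u[1]+.5)/4-.5),z),v)]
hsv=cv2.cvtColor(sub,cv2.COLOR_BGR2HSV)
m=cv2.inRange(hsv,(0,150,120),(8,255,255)); ys,xs=np.where(m>0); y1=ys.max(); print('clip tip',q((xs[ys>y1-6].mean(),y1),202))
g=(hsv[...,2]<75).astype(np.uint8); k,l,st,ce=cv2.connectedComponentsWithStats(cv2.morphologyEx(g,cv2.MORPH_OPEN,np.ones((9,9))))
for i in range(1,k):
    if 300<st[i,4]<6000:
        ys,xs=np.where(l==i); print(st[i],'tip',q((xs[ys<ys.min()+4].mean(),ys.min()),202),'cent',q(ce[i],202))
E
python3 ptr.py w11; echo; python3 ptr.py w12
```

```text
[494.3 130.1 191.8] [ 180.     0.  -177.3] [1.4 0.9 0.4] [ 21.  28. -55. 118.  31.  49.  41.] [88.7, 80.8] yaw-angle -98.42567580889062
blue [ 258  224   39   68 2017] [276.4 259.5]
red [260 162  29  41 859] [273.1 179. ]
knob head (np.float64(277.67083333333335), np.float64(273.5)) 36 [497.60196435 140.9618201  245.        ] (np.float64(85.63827293565612), np.float64(73.60198991249453))
knob in tool [ -3.89739735  10.67608199 -53.17142215]
clip tip (np.float64(102.7785202839039), np.float64(75.42117378855158)) out (np.float64(123.35237662955205), np.float64(75.91839316941929)) centroid (np.float64(115.43358794589915), np.float64(75.5449012625424))
clip tip [102.59, 75.64]
[1852  517   30   24  407] tip [175.02, 37.65] cent [173.68, 37.53]
[1073  809   59   48 2060] tip [101.5, 68.07] cent [97.85, 67.91]
[821 847  18  40 420] tip [98.37, 89.42] cent [95.53, 89.56]

clip tip [102.72, 75.38]
[1074  823   58   47 2011] tip [101.32, 73.55] cent [97.7, 73.51]
```

{"op": "apply_moves", "data": {
  "increments": [
    [[36, 0, -1, 0, 0, 0, -0.7], [36, 0, -1, 0, 0, 0, -0.7], [36, 0, -0.8, 0, 0, 0, -0.5], [36, 0, 0, 0, 0, 0, 0], [36, 0, 0, 0, 0, 0, 0]]
  ]
}}

```text
time: 17.68
ee_pos: [493.9, 127.1, 191.7]
ee_rot: [-180.0, -0.0, -175.3]
wrist_force: [0.7, 1.8, 1.1]
finger_gap: 35.9
```

```bash
python3 st.py; python3 look.py w13; python3 ptr.py w13
```

```text
[493.9 127.1 191.7] [-180.    -0.  -175.3] [0.7 1.8 1.1] [ 22.  28. -56. 118.  31.  49.  43.] [89.1, 82.7] yaw-angle -96.46533107199105
blue [ 258  225   39   68 2024] [276.5 260.6]
red [267 163  30  42 859] [280.7 180.9]
knob head (np.float64(277.7055417700579), np.float64(274.5)) 36 [497.34912359 138.1044168  245.        ] (np.float64(85.6751125248336), np.float64(75.52070706453284))
knob in tool [ -4.28803022  10.68914547 -53.29037839]
clip tip (np.float64(102.60172609722862), np.float64(75.42390714619879)) out (np.float64(123.72714344271185), np.float64(76.18568963054258)) centroid (np.float64(115.3721355817706), np.float64(75.53518950029397))
clip tip [102.27, 75.37]
[1909  654   32   15  400] tip [169.43, 40.2] cent [169.42, 39.69]
[1074  827   60   48 2026] tip [101.25, 75.56] cent [97.58, 75.37]
[918 848  12  37 353] tip [97.9, 89.49] cent [95.38, 89.55]
[1282  898   25   38  459] tip [98.9, 59.49] cent [96.11, 59.31]
```

Pointer 75.5° against clip 75.4–75.6°: aligned. I'll back off to the middle of the gap, lift and look.

{"op": "apply_moves", "data": {
  "increments": [
    [[36, 0, 2, 0, 0, 0, 0], [36, 0, 4, 0, 0, 0, 0], [36, 0, 4, 0, 0, 0, 0], [36, 0, 0.5, 0, 0, 0, 0], [36, 0, 0, 0, 0, 0, 0], [36, 0, 0, -6, 0, 0, 0], [36, 0, 0, -10, 0, 0, 0], [36, 0, 0, -10, 0, 0, 0]]
  ]
}}

```text
time: 18.4
ee_pos: [493.0, 137.5, 218.5]
ee_rot: [-180.0, -0.0, -175.3]
wrist_force: [-0.2, -0.4, -0.8]
finger_gap: 36.2
```

{"op": "apply_moves", "data": {
  "increments": [
    [[36, 0, 0, -15, 0, 0, 0], [36, 0, 0, -20, 0, 0, 0], [36, 0, 0, -20, 0, 0, 0], [36, 0, 0, 0, 0, 0, 0], [36, 0, 0, 0, 0, 0, 0], [36, 0, 0, 0, 0, 0, 0]]
  ]
}}

```text
time: 18.9
ee_pos: [492.9, 137.1, 272.8]
ee_rot: [-180.0, 0.0, -175.4]
wrist_force: [0.1, 0.2, -0.6]
finger_gap: 35.9
```

```bash
python3 st.py; python3 look.py w14; python3 ptr.py w14;python3 -c "
import cv2;a=cv2.imread('pics/w14.png')[120:280,160:373];cv2.imwrite('pics/w14c.png',cv2.resize(a,(798,600),interpolation=3))"
```

```text
[492.9 137.1 272.8] [-180.     0.  -175.4] [ 0.1  0.2 -0.6] [ 26.  23. -61. 113.  24.  58.  49.] [90.0, 76.3] yaw-angle -96.48815614047089
blue [241 186  26  37 716] [253.2 205.2]
red [249 143  20  29 396] [258.  155.3]
knob head (np.float64(253.29159212880143), np.float64(209.5)) 26 [496.26443322 138.34010077 245.        ] (np.float64(86.77192628608073), np.float64(75.40734961634729))
knob in tool [-3.40321947  0.95176351 27.82689241]
clip tip (np.float64(103.33489223615906), np.float64(75.32053565240668)) out (np.float64(123.35939252994176), np.float64(76.03848470415352)) centroid (np.float64(115.59395710442816), np.float64(75.60472934803988))
clip tip [102.6, 75.49]
[1004  699   35   27  740] tip [100.58, 75.72] cent [97.89, 75.47]
```

View pics/w14c.png

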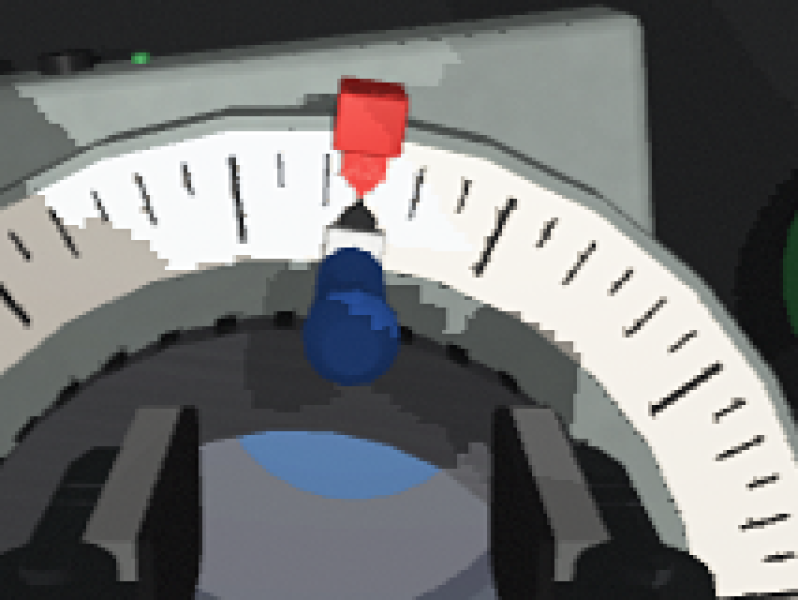

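The pointer tip (360,203) meets the clip tip (360,197), in line with it, and the hand is clear above the knob. Handing in.

```bash
python3 -c "
from cell import workorder; print(workorder.hand_in())"
```

```text
the job is handed in; nothing more can be done
None
```

The black pointer now stands in line with the red clip, and I handed the job in after about 19 s. I straddled the knob with the fingers open 36 mm and never gripped it. I pushed it clockwise to the zero stop, then back along the scale to the clip.

**Last checks**
- **Zero stop:** the wrist force rose from about 3 N to about 8 N while the knob stood still at about -0.5°, within my measuring error of 0.
- **Pointer and clip:** in the last wrist picture the pointer reads about 75.5–75.7° and the clip 75.3–75.6°. The pointer stayed put when the hand backed off and lifted.
- **Clip not shifted:** it read 75.5–76.7° from the first wrist view and about 75.5° at the end, a difference within the measuring error.
- **Hand clear:** it was above the knob at hand-in, with no force on the wrist.
- **Disc, mug, tub and bottle:** I did not measure these again at the end. The hand stayed above the viewer's head while it worked, and no forces suggested it touched them.

**What disagreed**
- **Fingertip position:** the fingertips end about 32 mm short of the stated TCP. My first pass therefore went over the knob without moving it. I found this with the scene and wrist cameras and went about 30 mm lower.
- **Wrist range:** joint 7 was heading for its limit on that first pass, so I turned the hand half round before trying again.

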